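Show the blue test tile to the inspection camera

ROBOT

A 6-joint arm with a two-finger parallel gripper is mounted at the origin on the work surface. World frame = base frame: x ahead of the robot, y to its left, z up, the work surface at z = 0. Lengths are in m, angles in rad, forces in N, time in s.
With the tool pointing down it reaches from about 0.35 to 0.8 m from the base axis. Payload 7.3 kg.
Tool frame: the origin (TCP) lies between the finger pads; the fingertips stand 25 mm ahead of it and the grasp point (between the pads) lies 6 mm ahead of it (r.tip_extent is the distance from the TCP to the fingertips, in m); z points along the fingers, y is the line along which they close (so a half turn about z gives the same grasp; the last joint's range is limited). The gripper opens to 85 mm and grips with 20 to 120 N. Pads are 22 mm wide; open, the fingers measure 114 mm over their backs; the gripper's body (76 mm by 85 mm) begins 54 mm behind the grasp point. The pads swing forward as they close: fully open they stand 13 mm farther back than shut.
Start: joints at [1.018, 0.342, 1.524, -0, 1.275, -0.146], TCP at [0.208, 0.482, 0.256] pointing down, gripper open.
Joint ranges: [-2.53, 2.53], [-0.77, 2.02], [0.04, 2.7], [-1, 4.14], [0.28, 2.66], [-3.11, 3.11]. Speed limits (rad/s): [2.57, 2.57, 3.14, 3.14, 3.14, 3.14].

INTERFACE

Orientations are given as a unit quaternion [x, y, z, w].
In Python, from workcell import r, command_gripper, optics gives the robot as it stands. The module is installed in compiled form; this text tells all that it offers. Calls block until the motion is done:
- r.reach(position, orientation): joint-space move of the TCP to a pose.
- r.move_straight(position, orientation=None, speed=0.15, max_force=None): straight line of the TCP; orientation=None keeps the orientation; speed is the mean speed in m/s. With max_force (N) it stops when the force on the tool has changed by that much, and returns True; else False.
- r.movej(angles): joint-space move.
- command_gripper(opening, force=None): finger opening in m; force is the grip in N (None keeps the last); returns when the fingers have stopped.
- r.hold(seconds).
- r.solve_ik(position, orientation): joint angles nearest the present ones, or None.
- r.read_state(): the state.
- optics.get_image(name): name is "side" or "top"; returns (picture, depth): 480x640x3 uint8, red, green, blue; 480x640 float32, m along the optical axis (not along the pixel's ray), 0 where there is no reading.
- optics.camera_model(name): a dict with "K" (3x3 intrinsics, pixels), "k1" (the pictures are not rectified: a ray, as slopes to the right and down, at radius r is drawn at 1 + k1 r^2 times it, then the intrinsics apply), "R" (3x3) and "t" (3): a world point X has camera coordinates R X + t. Camera axes: x right, y down, z forward; pixel columns grow to the right and rows downward; lengths in m; the calibration is good to about 2 mm. A picture is of the moment at which its call begins. camera_model takes no time and is no camera call.
A pose or a line that the arm cannot do raises r.PlanningError and nothing moves.
- r.finish_job(): hands the job in; it is judged then, once.
The state is a dict: "time_s": time; "joint_positions": joint angles; "dq": joint speeds; "tau": joint torques, N m; "eef_pos": TCP position; "eef_rot": TCP orientation; "contact_force": force on the tool from outside, world axes, zero at the start; "torque": the same for the moment, N m; "grip_width": finger opening in m; "grip_force": force on a finger pad.
Only numpy, scipy, OpenCV 4.12 (cv2) and the standard library are available. Lean on these libraries where they do the work, as an engineer would, in place of code of your own. Each camera call takes 0.05 s, during which the arm holds its last target. There are 200 camera calls.

TASK

First set the photo lamp's dimmer lever to the yellow mark. Then take the blue-glazed test tile out of the wooden rack and hold it in the air, right way up, over the yellow disc on the camera stand at the camera's focus point, its glazed face square to the lens, which looks down at a slant. Finish while still holding it there, still and touching nothing else, with the lever still at its mark and the other tiles, pots and tools left where they were.

Things in the scene. Friction and masses are not known exactly. Their poses are not given: they have to be found in the camera images.
- lever (a joint): Angle of the dimmer lever, rad. 0: leaning 0.70 rad from vertical to the dimmer's -x side (towards the robot; white mark), 0.70: upright, 1.40: leaning 0.70 rad to +x (red mark). The yellow mark is at 0.95, that is 0.25 rad past upright, away from the robot. Stiff friction of about 0.10 N m (1 N at the knob) keeps it wherever it is left. It starts anywhere between 0 and 0.5.
- dimmer: Black dimmer box fixed to the table, 130 (x) x 75 (y) x 34 mm high; origin under its centre, z up. The lever stands in its middle and swings in the box's x-z plane, about the box's y axis. A grey upright disc of 52 mm radius about the hinge, 5 mm thick, at y = +20 to +25 mm, carries the coloured marks on its rim.
- lever_hinge (a point): Hinge axis of the lever: on the box's centre line, 30 mm above the table. Axes as the box's; the lever turns about +y.
- lever_knob (a point): Centre of the lever's red knob, 100 mm from the hinge. The knob is a roller of 26 mm diameter and 30 mm length, lying along the hinge axis (y), so it can be pinched from above by its two flat ends, or pushed.
- rack: Pale wooden tile rack fixed to the table, 260 (x) x 100 (y) x 34 mm high, origin under its centre. Three slots across it at x = -80, 0 and +80 mm, each 12.6 mm wide (x), 68 mm long (y), their floor 8 mm above the table. Any tile may be in any slot.
- blue_tile: Blue-glazed ceramic test tile, a slab 10 mm thick (x), 60 mm wide (y), 95 mm high (z), about 110 g, standing upright and loose in a slot of the rack, its top 103 mm above the table and 69 mm of it clear of the rack. Origin: centre of the bottom edge; +z up the tile; +x out of the glazed face with its pale stripes. The back (-x) is bare clay. The top and side edges are blue too. In the rack every glazed face looks along the rack's +x.
- blue_face (a point): Centre of the blue tile's glazed face: 5 mm along the tile's +x and 47.5 mm along its +z from its origin. Axes as the tile's.
- rust_tile: Rust-brown glazed test tile of the same shape, standing in another slot; leave it.
- green_tile: Green glazed test tile of the same shape, standing in another slot; leave it.
- station: Grey base plate of the camera stand, fixed to the table, 12 mm thick and 100 mm wide (y), from x = -50 to +270 mm. Origin: under the yellow disc (56 mm diameter) painted on the plate, z up; +x leads from the disc to the upright post (22 mm diameter, at x = +235 mm, 262 mm high) that carries the camera.
- lens (a point): Front of the camera's lens, 138 mm along the station's +x from the disc's centre and 218 mm above the table. The camera behind it is a black box 45 x 90 x 62 mm with a lens tube 48 mm across. It looks down at 0.40 rad (23 degrees) below level, at the focus point. Axes as focus.
- focus (a point): The camera's focus point: 160 mm above the table, straight above the centre of the yellow disc, on the optical axis 150 mm in front of the lens. Its +x points along the optical axis to the lens (the station's +x tipped up by 0.40 rad), y level, z the camera's up (leaning back from the camera by 0.40 rad). A tile shown properly has the centre of its glazed face here and its axes along these.
- cylinder_vase: Smoke-fired cylinder vase, 68 mm across, 150 mm high; origin under its centre.
- slab_vase: Pale slab-built vase, 70 x 130 x 120 mm high; origin under its centre.
- bowl: Blush-coloured bowl, 120 mm across, 60 mm high; origin under its centre.
- tape_roll: Roll of yellow tape lying flat, 100 mm across, 25 mm high; origin under its centre.
- pigment_jar: Amber jar, 70 mm across, 90 mm high; origin under its centre.
- brush: Brush lying flat on the table, to the robot's right.

How it is judged:
On the way, in this order (a step that is already met when the one before it is completed fails the run):
1. the dimmer lever is set to the yellow mark (0.95, within 0.12 rad) and stands still (value of joint lever between 0.83 and 1.07 rad and velocity of joint lever between -0.05 and 0.05 rad/s), for 0.3 s.
2. the blue tile is held by the fingers, lifted clear of the rack (height (world z) of blue_tile above 0.06 m and contact force between the fingers and blue_tile above 1 N), for 0.2 s.
At the end, for the whole second after the job is handed in: The fingers hold the blue tile still in the air, right way up, glazed side to the lens: face centre within 25 mm of the focus point, face and up directions within 12 degrees of the camera's, touching nothing else; lever within 0.12 rad of yellow (0.95); all else within 30 mm of its start (all of step 2 and value of joint lever between 0.83 and 1.07 rad and distance between blue_face and focus below 0.025 m and angle between the x axis of blue_tile and the x axis of focus, either way round below 0.21 rad and angle between the z axis of blue_tile and the z axis of focus, either way round below 0.21 rad and x of lens in the frame of blue_tile above 0 m and angle between blue_tile's own z axis and vertical below 1 rad and linear speed of blue_tile below 0.02 m/s and angular speed of blue_tile below 0.15 rad/s and contact force between blue_tile and station below 0.2 N and contact force between blue_tile and dimmer below 0.2 N and contact force between blue_tile and rack below 0.2 N and distance of each of rust_tile, green_tile, cylinder_vase, slab_vase, bowl, tape_roll, pigment_jar, brush from where it was at the start of the episode below 0.03 m and angle between each of rust_tile, green_tile's own z axis and vertical below 0.2 rad); the arm keeps its last pose, push and grip.
It fails at once if another tile knocked over or shifted by more than 30 mm (distance of any of rust_tile, green_tile from where it was at the start of the episode above 0.03 m).
It fails at once if a pot knocked over or shifted by more than 30 mm (distance of any of cylinder_vase, slab_vase, bowl from where it was at the start of the episode above 0.03 m).
It fails at once if tape roll, jar or brush knocked over or shifted by more than 30 mm (distance of any of tape_roll, pigment_jar, brush from where it was at the start of the episode above 0.03 m).
It also fails if it takes over 51 s, if anything falls off the work surface, if the arm or the gripper's body presses on something with over 40 N, if the wrist force passes 120 N, or if a joint passes its speed limit or range.

## Working session

There is one attempt and no reset: what is moved stays moved. The work goes in short steps, each a Python script; the robot and the scene stay as the last script left them, time stands still between calls to the robot, and variables do not carry over. Pictures are saved under pics/ and viewed, at most 10 in all, crops included, and the job is handed in when it is done.

```bash
mkdir -p pics; cat > h.py <<'E'
import numpy as np, cv2
from workcell import r, command_gripper, optics
def grab(n):
    im,d=optics.get_image(n); np.savez(f'{n}.npz',im=im,d=d)
    return im,d
def world(n,u,v,d):
    m=optics.camera_model(n);K=m['K']
    x=(u-K[0][2])/K[0][0];y=(v-K[1][2])/K[1][1]
    rd=np.hypot(x,y);q=rd
    for _ in range(20): q=rd/(1+m['k1']*q*q)
    s=np.where(rd>0,q/np.maximum(rd,1e-9),1)
    P=np.stack([x*s*d,y*s*d,d],-1)
    return (P-np.array(m['t']))@np.array(m['R'])
def cloud(n,d):
    v,u=np.mgrid[:480,:640]; return world(n,u.astype(float),v.astype(float),d)
def project(n,X):
    m=optics.camera_model(n);K=np.array(m['K']);c=np.array(m['R'])@X+np.array(m['t'])
    x,y=c[:2]/c[2];s=1+m['k1']*(x*x+y*y);return K[0,0]*x*s+K[0,2],K[1,1]*y*s+K[1,2]
E
python3 - <<'E'
from h import *
for n in('side','top'):
    im,d=grab(n);cv2.imwrite(f'pics/{n}0.png',im[...,::-1])
    m=optics.camera_model(n);print(n,m['K'],m['k1'],-np.array(m['R']).T@m['t'],np.array(m['R'])[2],(d==0).mean())
print(r.read_state())
E
```

```text
side [[545.14952216   0.         317.97700116]
 [  0.         545.14952216 241.72822192]
 [  0.           0.           1.        ]] -0.06123249992616827 [-0.04006716  1.18105083  0.93765185] [ 0.38564408 -0.76127187 -0.52129049] 0.003942057291666667
top [[624.51432749   0.         325.60734558]
 [  0.         624.51432749 231.66569313]
 [  0.           0.           1.        ]] 0.0728929983094881 [ 2.01263992e-01 -4.51896288e-04  1.88341689e+00] [ 0.20076198  0.00797004 -0.97960763] 0.003955078125
{'time_s': 0.1, 'joint_positions': array([ 1.01798095e+00,  3.42665545e-01,  1.52489860e+00,  2.86344226e-05,
        1.27542965e+00, -1.46001019e-01]), 'dq': array([-0.00018037, -0.00135824, -0.00231147,  0.00098794, -0.00123442,
       -0.00125613]), 'tau': array([ 1.02161681e-03, -4.34445620e+01, -2.46491629e+01, -3.56592409e-04,
        4.60720039e-03, -1.04229269e-05]), 'eef_pos': array([0.20753794, 0.48188926, 0.25569695]), 'eef_rot': array([ 2.02011474e-01,  9.79382904e-01, -6.53552540e-04, -2.52702058e-04]), 'contact_force': array([ 0.63541292, -0.27166857,  0.17937698]), 'torque': array([ 0.01136637, -0.01356511, -0.01769474]), 'grip_force': 0.0, 'grip_width': 0.08548989193419912}
```

View pics/top0.png

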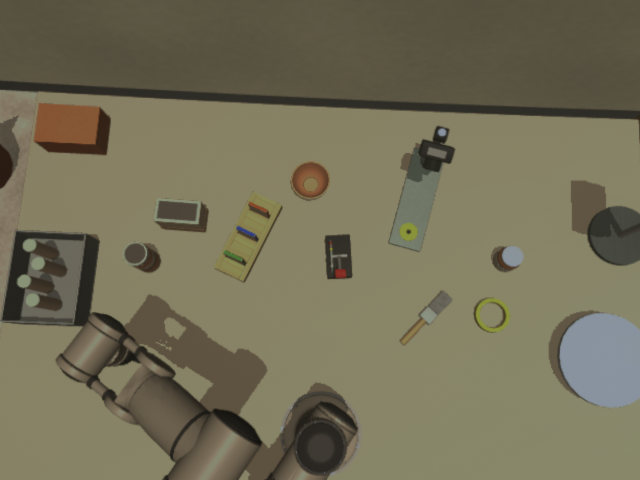

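View pics/side0.png

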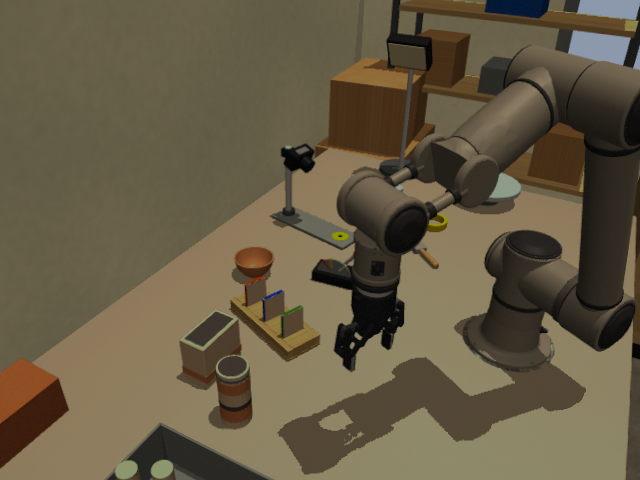

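The top view shows the blue tile in the middle slot at (247,234), rust at (259,210) and green at (234,257). The dimmer is at (338,256) with its red knob at (341,273), and the yellow disc is at (408,232) with the camera at about (436,152). The side view shows bare clay backs, so rack +x points from green to rust.

```bash
cat > m.py <<'E'
from h import *
z=np.load('top.npz');im,d=z['im'],z['d'];P=cloud('top',d)
hsv=cv2.cvtColor(im,cv2.COLOR_RGB2HSV);H,S,V=[hsv[...,i].astype(int) for i in range(3)]
def box(u0,u1,v0,v1):
    b=np.zeros((480,640),bool);b[v0:v1,u0:u1]=1;return b&(d>0)
def rect(m,name):
    q=P[m];(c,s,a)=cv2.minAreaRect(q[:,:2].astype(np.float32));print(name,m.sum(),'c',np.round(c,4),'size',np.round(s,4),'ang',round(a,2),'z',np.round(np.percentile(q[:,2],[5,50,95]),4))
Z=P[...,2]
rk=box(205,290,185,290);rect(rk&(Z>.027)&(Z<.041),'rack')
for n,(u,v) in dict(rust=(259,210),blue=(247,234),green=(234,257)).items():
    rect(box(u-15,u+15,v-12,v+12)&(Z>.09)&(Z<.115),n)
st=box(380,450,140,260);rect(st&(Z>.007)&(Z<.017),'plate')
yel=st&(H>22)&(H<35)&(S>150)&(V>120);rect(yel,'disc')
rect(st&(Z>.2),'cam');rect(st&(Z>.25),'post')
dm=box(318,362,228,285);rect(dm&(Z>.028)&(Z<.04),'dimmer')
kn=dm&((H<8)|(H>172))&(S>150);rect(kn&(Z>.06),'knob');rect(dm&(Z>.09),'high');rect(dm&(Z>.05)&(Z<.088),'disc')
rect(dm&(V<45)&(Z<.045)&(Z>.02),'dimblack')
E
python3 m.py
```

```text
rack 2081 c [0.5768 0.2946] size [0.2022 0.2594] ang 67.15 z [0.0282 0.0339 0.0397]
rust 85 c [0.631  0.2173] size [0.0612 0.011 ] ang 66.85 z [0.0927 0.1012 0.1082]
blue 85 c [0.5568 0.2471] size [0.0607 0.0117] ang 67.4 z [0.0943 0.1023 0.1103]
green 86 c [0.4832 0.2776] size [0.0611 0.0108] ang 67.38 z [0.0933 0.103  0.111 ]
plate 2203 c [ 0.7045 -0.2561] size [0.3827 0.2168] ang 1.86 z [0.0074 0.0113 0.0161]
disc 177 c [ 0.5977 -0.2374] size [0.0456 0.0477] ang 41.24 z [0.0044 0.012  0.0208]
cam 768 c [ 0.7688 -0.2712] size [0.0942 0.0866] ang 14.35 z [0.2313 0.2622 0.2758]
post 535 c [ 0.7701 -0.2701] size [0.0707 0.0831] ang 2.61 z [0.2538 0.2669 0.2764]
dimmer 657 c [ 0.5089 -0.0266] size [0.1305 0.075 ] ang 5.84 z [0.0289 0.0338 0.039 ]
knob 97 c [ 0.489 -0.025] size [0.1132 0.0304] ang 10.51 z [0.1068 0.117  0.1245]
high 104 c [ 0.4712 -0.0269] size [0.0796 0.0323] ang 13.7 z [0.1046 0.1163 0.1243]
disc 86 c [ 0.5069 -0.0164] size [0.0898 0.0293] ang 7.01 z [0.0537 0.0742 0.0853]
dimblack 17 c [ 0.4533 -0.0254] size [0.0737 0.037 ] ang 64.19 z [0.0245 0.0304 0.0403]
```

```bash
python3 - <<'E'
import cv2
im=cv2.imread('pics/top0.png');a=cv2.resize(im[220:290,305:375],(560,560),interpolation=cv2.INTER_NEAREST)
cv2.imwrite('pics/crop.png',a)
E
```

```text
(no output)
```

View pics/crop.png

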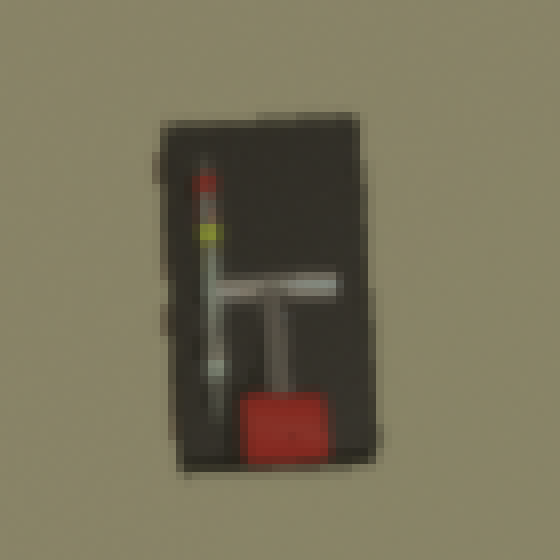

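The crop shows the lever leaning towards the robot, with the knob centred at about (340.5,273.5) in full-image pixels. The yellow mark is at about (331,249) on the disc rim. Next I'll refine the lever angle and the station yaw.

```bash
cat >> m.py <<'E'
print('----')
a=np.radians(5.84);ex=np.array([np.cos(a),np.sin(a)]);ey=np.array([-ex[1],ex[0]])
k=P[kn&(Z>.095)&(P[...,0]<.5)];q=k[:,:2]-[.5089,-.0266]
print('knob box x pct',np.percentile(q@ex,[5,25,50,75,95]),'y',np.percentile(q@ey,[5,50,95]),'top',np.percentile(k[:,2],[50,75]))
for th in (0,.1,.2,.3,.4,.5):
    b=.7-th;c=np.r_[np.array([.5089,-.0266])-.1*np.sin(b)*ex,.03+.1*np.cos(b)];print(th,project('top',c))
v,u=np.nonzero(kn&(Z>.095)&(P[...,0]<.5));print('px',u.min(),u.max(),v.min(),v.max(),u.mean(),v.mean())
g=(st&(S<75)&(V>60)&(Z<.03)).astype(np.uint8);g=cv2.morphologyEx(g,cv2.MORPH_OPEN,np.ones((5,5)))
n,l,s,_=cv2.connectedComponentsWithStats(g);i=1+s[1:,4].argmax();m=l==i;rect(m,'plate')
yc=np.argwhere(yel).mean(0)[::-1];print('disc px',yc)
cnt=max(cv2.findContours((cv2.morphologyEx((yel).astype(np.uint8),cv2.MORPH_CLOSE,np.ones((7,7)))),0,2)[0],key=len);e=cv2.fitEllipse(cnt);print(e)
c=np.array(optics.camera_model('top')['R']);t=np.array(optics.camera_model('top')['t'])
# disc centre by ray at z=.012
o=-c.T@t;p=world('top',e[0][0],e[0][1],1.);print('disc',o+(p-o)*(.012-o[2])/(p[2]-o[2]))
q=P[m];
for yaw in np.radians([-10,-11,-12,-13,-14,-15,-16,-17,-18]):
    w=(q[:,:2]-[.5977,-.2374])@[-np.sin(yaw),np.cos(yaw)];print(round(np.degrees(yaw)),np.percentile(w,[1,99]),np.ptp(np.percentile(w,[1,99])))
E
python3 m.py|sed '1,/----/d'
```

```text
knob box x pct [-0.07421596 -0.07018609 -0.0642509  -0.05873034 -0.0523857 ] y [-0.01366555  0.00022705  0.01417734] top [0.11721027 0.12157667]
0 (np.float64(339.97431372429537), np.float64(273.6724265952604))
0.1 (np.float64(339.8664423857806), np.float64(270.62252849639293))
0.2 (np.float64(339.73979556099806), np.float64(267.404149576249))
0.3 (np.float64(339.5957435584532), np.float64(264.053669533516))
0.4 (np.float64(339.43589792155115), np.float64(260.60954117928367))
0.5 (np.float64(339.2620879421527), np.float64(257.1116871230999))
px 335 345 269 277 340.0 273.0425531914894
plate 7082 c [ 0.7075 -0.2572] size [0.3887 0.2191] ang 1.86 z [-0.0074  0.0031  0.017 ]
disc px [408.16949153 231.49152542]
((408.1443786621094, 231.44068908691406), (15.087722778320312, 15.336278915405273), 129.1999053955078)
disc [ 0.59804996 -0.23712417  0.012     ]
-10 [-0.12429669  0.12895301] 0.25324969931721353
-11 [-0.12452872  0.13314228] 0.2576710049192866
-12 [-0.12484094  0.13723842] 0.2620793563042543
-13 [-0.12504585  0.14129757] 0.2663434176995499
-14 [-0.12517775  0.14528554] 0.27046328728064106
-15 [-0.1256005   0.14932537] 0.27492586248338235
-16 [-0.12601571  0.15325982] 0.27927552929891275
-17 [-0.12643215  0.15740774] 0.28383988474667765
-18 [-0.12648842  0.16124688] 0.287735302587241
```

```bash
cat > s.py <<'E'
from h import *
z=np.load('top.npz');im,d=z['im'],z['d'];P=cloud('top',d)
lab=cv2.cvtColor(im,cv2.COLOR_RGB2LAB).astype(float)
A=np.median(lab[195:210,408:422].reshape(-1,3),0);B=np.median(lab[180:200,460:480].reshape(-1,3),0);print(A,B)
b=lab[...,2];m=(np.abs(b-A[2])<np.abs(b-B[2]))|(b>B[2]+20);m[:140]=0;m[262:]=0;m[:,:385]=0;m[:,446:]=0
m=m&(P[...,2]<.03)
n,l,s,_=cv2.connectedComponentsWithStats(cv2.morphologyEx(m.astype(np.uint8),cv2.MORPH_OPEN,np.ones((3,3))));i=l[205,415];m=l==i
v,u=np.nonzero(m);C=optics.camera_model('top');o=-np.array(C['R']).T@C['t']
p=world('top',u.astype(float),v.astype(float),np.ones(len(u)));X=o+(p-o)*((.012-o[2])/(p[:,2]-o[2]))[:,None]
X=X[X[:,0]<.75]
c,sz,a=cv2.minAreaRect(X[:,:2].astype(np.float32));print(len(X),c,sz,a)
D=np.array([.598,-.2371])
for yaw in range(-20,-9):
    y=np.radians(yaw);w=(X[:,:2]-D)@[-np.sin(y),np.cos(y)];f=(X[:,:2]-D)@[np.cos(y),np.sin(y)];print(yaw,np.percentile(w,[1,99]),np.ptp(np.percentile(w,[1,99])),f.min())
# camera body
k=(d>0)&(P[...,2]>.2);k[:125]=0;k[180:]=0;k[:,:410]=0;k[:,465:]=0
q=P[k][:,:2]-D;print('cam dir',np.degrees(np.arctan2(*np.median(q,0)[::-1])))
E
python3 s.py
```

```text
[126. 122. 136.] [140. 125. 144.]
2034 (0.6543033123016357, -0.24918529391288757) (0.10049435496330261, 0.21861495077610016) 76.9200210571289
-20 [-0.04825932  0.06086602] 0.10912533474545932 -0.05604730309893497
-19 [-0.0478625   0.05900454] 0.1068670383343766 -0.05533086686259813
-18 [-0.04767279  0.05715299] 0.10482577854398796 -0.0545975763082128
-17 [-0.04708116  0.05542425] 0.10250540537947672 -0.053847654803185395
-16 [-0.04710599  0.05345106] 0.1005570499521712 -0.05308461802468662
-15 [-0.04698947  0.05200992] 0.0989993925811108 -0.05263604726941417
-14 [-0.0472871   0.05083152] 0.09811862426193353 -0.05217144306424661
-13 [-0.04816331  0.04985571] 0.0980190285736427 -0.05169094693212557
-12 [-0.04937586  0.04935339] 0.09872925255781714 -0.05208536139620811
-11 [-0.05130933  0.0487874 ] 0.1000967250398942 -0.05277340956448877
-10 [-0.05330591  0.04870804] 0.10201394873619396 -0.053445382440988586
cam dir -13.379919911632424
```

```bash
cat > plan.py <<'E'
from h import *
from scipy.spatial.transform import Rotation as Ro
DC=np.array([.5089,-.0266]);DY=np.radians(5.84)
TC=np.array([.5569,.2472]);TY=np.radians(-22.6)
SC=np.array([.598,-.2371]);SY=np.radians(-13.2)
def quat(zt,yt):
    return Ro.from_matrix(np.column_stack([np.cross(yt,zt),yt,zt])).as_quat()
def Rz(a): return Ro.from_euler('z',a).as_matrix()
RD,RT=Rz(DY),Rz(TY)
RF=Rz(SY)@Ro.from_euler('y',-.4).as_matrix()
FOC=np.r_[SC,.160]
def qd(s): return quat(-RD[:,2],s*RD[:,1])
def qt(s): return quat(-RT[:,2],s*RT[:,0])
def qf(s): return quat(-RF[:,2],s*RF[:,0])
def knob(th,dz=0): # TCP with grasp point at the knob centre
    b=.7-th;return np.r_[DC,.03]+RD@[-.1*np.sin(b),0,.1*np.cos(b)]+[0,0,.006+dz]
GZ=.066
TG=np.r_[TC,.008+GZ+.006]
FG=FOC+RF@[-.005,0,GZ-.0475+.006]
E
python3 - <<'E'
from plan import *
up=np.array([0,0,1])
for s in(1,-1):
    for n,p,q in(('knob0',knob(0),qd(s)),('knob1',knob(.95),qd(s)),('tile',TG,qt(s)),('lift',TG+.2*up,qt(s)),('pre',FG+.1*RF[:,2],qf(s)),('goal',FG,qf(s))):
        j=r.solve_ik(p,q);print(s,n,np.round(p,3),None if j is None else np.round(j,2))
try: print(project('top',FOC))
except Exception as e: print(e)
E
```

```text
1 knob0 [ 0.445 -0.033  0.112] [-0.25  0.39  1.93 -0.    0.83 -1.92]
1 knob1 [ 0.534 -0.024  0.133] [-0.19  0.49  1.67 -0.    0.99 -1.86]
1 tile [0.557 0.247 0.08 ] [ 0.29  0.67  1.49 -0.    0.98  0.69]
1 lift [0.557 0.247 0.28 ] [ 0.29  0.48  1.23 -0.    1.42  0.69]
1 pre [ 0.546 -0.225  0.273] [-0.59  0.27  1.65  0.18  0.85 -0.45]
1 goal [ 0.584 -0.234  0.181] [-0.56  0.43  1.68  0.21  0.66 -0.47]
-1 knob0 [ 0.445 -0.033  0.112] [-0.25  0.39  1.93 -0.    0.83  1.22]
-1 knob1 [ 0.534 -0.024  0.133] [-0.19  0.49  1.67 -0.    0.99  1.28]
-1 tile [0.557 0.247 0.08 ] [ 0.29  0.67  1.49 -0.    0.98 -2.46]
-1 lift [0.557 0.247 0.28 ] [ 0.29  0.48  1.23 -0.    1.42 -2.46]
-1 pre [ 0.546 -0.225  0.273] [-0.59  0.27  1.65  0.18  0.85  2.69]
-1 goal [ 0.584 -0.234  0.181] [-0.56  0.43  1.68  0.21  0.66  2.67]
(np.float64(415.03715698408996), np.float64(220.908217827142))
```

```bash
python3 - <<'E'
from plan import *
command_gripper(.065,20)
T0=.02
r.reach(knob(T0,.1),qd(-1)); 
print('stop',r.move_straight(knob(T0),qd(-1),speed=.12,max_force=15))
command_gripper(0.0,20); s=r.read_state();print(s['grip_width'],s['grip_force'],s['contact_force'],s['time_s'])
if .024<s['grip_width']<.036:
    for th in np.linspace(T0,.95,6)[1:]:
        r.move_straight(knob(th),qd(-1),speed=.12)
    s=r.read_state();print(s['contact_force'],s['eef_pos'],knob(.95),s['time_s'])
    command_gripper(.06);r.move_straight(knob(.95,.12),speed=.15)
    r.reach(TG+[0,0,.15],qt(1))
print(r.read_state()['time_s'])
im,d=grab('top');grab('side')
cv2.imwrite('pics/lever.png',cv2.resize(im[200:320,270:430][...,::-1],(800,600),interpolation=cv2.INTER_CUBIC))
E
```

```text
stop False
0.029876934482499045 24.144607186317444 [-1.40710629 -4.83362675  4.11671084] 3.875
[ 2.77595605 -4.85157924  2.10889423] [ 0.53442813 -0.02501429  0.13326193] [ 0.53351199 -0.02408264  0.13289124] 5.4167
7.825
```

View pics/lever.png

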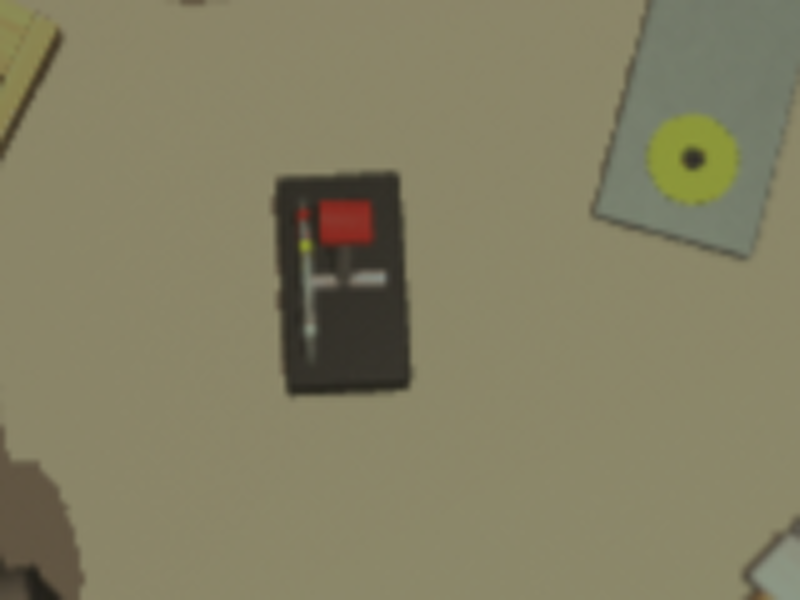

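```bash
python3 - <<'E'
from plan import *
for n in('top','side'):
    z=np.load(n+'.npz');im,d=z['im'],z['d'];P=cloud(n,d)
    hsv=cv2.cvtColor(im,cv2.COLOR_RGB2HSV).astype(int);q=(P-np.r_[DC,.03])@RD
    m=((hsv[...,0]<8)|(hsv[...,0]>172))&(hsv[...,1]>150)&(np.abs(q[...,0])<.09)&(np.abs(q[...,1])<.02)&(q[...,2]>.06)&(q[...,2]<.125)
    k=q[m];v,u=np.nonzero(m);print(n,len(k),np.median(k,0) if len(k) else '',u.mean(),v.mean())
    for th in(.8,.85,.9,.95,1.,1.05,1.1):print(th,np.round(project(n,knob(th)-[0,0,.006]),1))
E
```

```text
top 93 [ 0.01513936 -0.00071774  0.10805596] 338.6774193548387 244.06451612903226
0.8 [338.7 246.7]
0.85 [338.6 245. ]
0.9 [338.5 243.4]
0.95 [338.4 241.8]
1.0 [338.3 240.2]
1.05 [338.2 238.7]
1.1 [338.  237.3]
side 87 [0.01616245 0.01030773 0.10545877] 331.41379310344826 240.29885057471265
0.8 [334.4 241.1]
0.85 [332.7 240.9]
0.9 [331.1 240.8]
0.95 [329.5 240.8]
1.0 [327.9 240.8]
1.05 [326.4 240.9]
1.1 [324.8 241.1]
```

The knob, at crop (346,222), sits slightly beyond the yellow mark at (306,245), as it should because its radius is larger. I'll check my frame against the disc marks to see whether there is a bias.

```bash
python3 - <<'E'
from plan import *
z=np.load('top.npz');im=z['im'];hsv=cv2.cvtColor(im,cv2.COLOR_RGB2HSV).astype(int)
b=np.zeros((480,640),bool);b[236:285,326:335]=1
y=b&(hsv[...,0]>22)&(hsv[...,0]<35)&(hsv[...,1]>130);rd=b&((hsv[...,0]<8)|(hsv[...,0]>172))&(hsv[...,1]>110)
for n,m,a in(('yellow',y,.25),('red',rd,.7)):
    v,u=np.nonzero(m);print(n,len(u),u.mean(),v.mean(),[np.round(project('top',np.r_[DC,.03]+RD@[rr*np.sin(a),.0225,rr*np.cos(a)]),1) for rr in(.046,.052)])
b=np.zeros((480,640),bool);b[236:285,333:348]=1
m=b&((hsv[...,0]<8)|(hsv[...,0]>172))&(hsv[...,1]>130);v,u=np.nonzero(m);print('knob box',u.min(),u.max(),v.min(),v.max(),v.mean())
for th in(.85,.9,.95):
    C=knob(th)-[0,0,.006];pv=[project('top',C+RD@[.013*np.cos(t),0,.013*np.sin(t)])[1] for t in np.linspace(0,6.28,60)];print(th,min(pv),max(pv))
E
```

```text
yellow 4 330.5 248.5 [array([330.6, 249.9]), array([330.6, 249.1])]
red 15 332.4 243.4 [array([330.2, 244.4]), array([330.2, 242.9])]
knob box 334 344 240 248 244.0
0.85 240.48783559627407 249.5826900800399
0.9 238.85479526603868 247.9396638096338
0.95 237.25860250743003 246.33237736746955
```

The marks agree with my frame, so the lever is really at about 0.88. That's inside the band but off centre, so I'll nudge it.

```bash
python3 - <<'E'
from plan import *
r.reach(knob(.88,.1),qd(-1));r.move_straight(knob(.88),speed=.12,max_force=15)
command_gripper(0.0,40)
for th in(.94,1.0): r.move_straight(knob(th),speed=.05)
s=r.read_state();print(s['contact_force'],s['eef_pos']-knob(1.0),s['grip_width'])
command_gripper(.06);r.move_straight(knob(.97,.12),speed=.15)
r.reach(TG+[0,0,.15],qt(1));r.hold(.2)
print(r.read_state()['time_s'],r.read_state()['eef_pos']-TG)
im,d=grab('top');sd,_=grab('side')
hsv=cv2.cvtColor(im,cv2.COLOR_RGB2HSV).astype(int)
b=np.zeros((480,640),bool);b[230:285,333:348]=1
m=b&((hsv[...,0]<8)|(hsv[...,0]>172))&(hsv[...,1]>130);v,u=np.nonzero(m);print('knob rows',v.min(),v.max(),v.mean())
cv2.imwrite('pics/side1.png',cv2.resize(sd[220:400,200:440][...,::-1],(800,600),interpolation=cv2.INTER_CUBIC))
E
```

```text
[-0.40261126 -5.01872195  6.07330815] [ 0.00056077 -0.00101507  0.00094874] 0.029028437940799415
13.4917 [ 0.00048471 -0.00139061  0.15025732]
knob rows 236 245 240.4814814814815
```

View pics/side1.png

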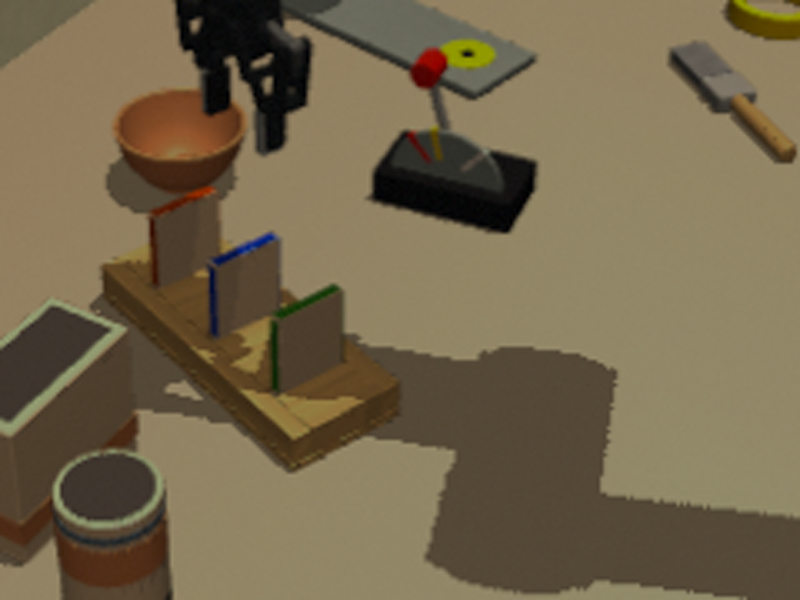

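The side view shows the lever past upright at the yellow mark, at about 0.99. The rack tiles are undisturbed and the gripper is above the blue tile, which is at crop (245,240). Now I'll grasp it.

```bash
python3 - <<'E'
from plan import *
print('hit',r.move_straight(TG,qt(1),speed=.1,max_force=12))
command_gripper(0.0,60); s=r.read_state();print(s['grip_width'],s['grip_force'],s['contact_force'],s['eef_pos']-TG)
if .006<s['grip_width']<.015:
    r.move_straight(TG+[0,0,.2],speed=.1);r.hold(.3)
    s=r.read_state();print(s['grip_width'],s['grip_force'],s['contact_force'],s['time_s'])
    r.reach(FG+.1*RF[:,2],qf(1));print(r.move_straight(FG,qf(1),speed=.08,max_force=20));r.hold(.5)
    s=r.read_state();print(s['grip_width'],s['grip_force'],s['contact_force'],s['eef_pos']-FG,s['time_s'])
im,_=grab('top');sd,_=grab('side')
cv2.imwrite('pics/t2.png',im[...,::-1])
cv2.imwrite('pics/s2.png',cv2.resize(sd[130:310,200:440][...,::-1],(800,600),interpolation=cv2.INTER_CUBIC))
E
```

```text
hit False
0.009250179414776403 59.45634126663208 [ 0.6555893  -0.11254457  0.74946636] [ 3.67444578e-04 -6.33094113e-05  1.72528833e-04]
0.009450303528588758 59.268271923065186 [ 0.45032196 -0.23643052 -0.64220983] 18.2
False
0.009317305358702321 59.21486020088196 [ 0.25541038 -0.36745328 -0.58657588] [-1.87693550e-05 -8.85228085e-06  3.29942841e-05] 21.825
```

View pics/s2.png

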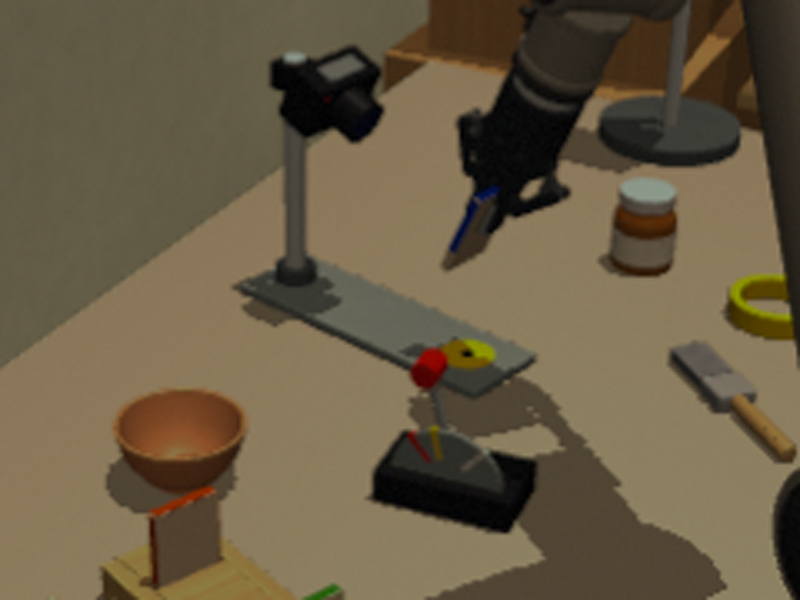

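View pics/t2.png

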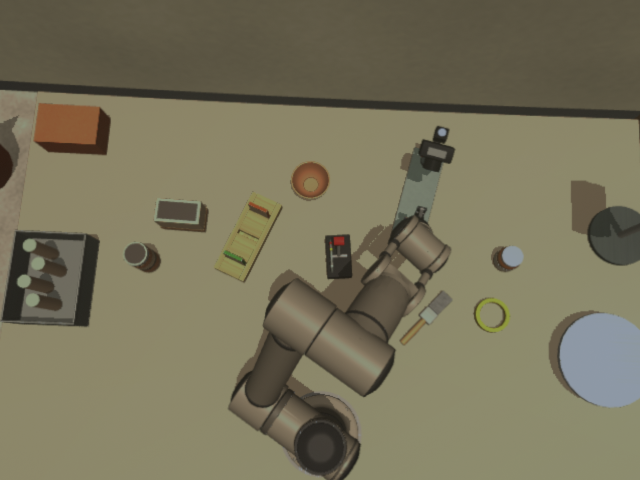

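The side view shows the tile held tilted with its top edge at crop (490,190) and bottom at (448,265), and everything else in place. I'll compare that with the intended outline.

```bash
python3 - <<'E'
from plan import *
O=FOC-RF@[.005,0,.0475]
for n,c in dict(left_top_front=(.005,.03,.095),left_top_back=(-.005,.03,.095),left_bot_front=(.005,.03,0),left_bot_back=(-.005,.03,0),right_bot_back=(-.005,-.03,0)).items():
    p=np.array(project('side',O+RF@c));print(n,np.round((p-[200,130])*10/3))
z=np.load('side.npz');im,d=z['im'],z['d'];P=(cloud('side',d)-O)@RF
h=cv2.cvtColor(im,cv2.COLOR_RGB2HSV).astype(int)
m=(h[...,0]>105)&(h[...,0]<130)&(h[...,1]>120)&(np.abs(P)<.15).all(-1);print(m.sum());print(np.percentile(P[m],[5,50,95],axis=0))
q=P[m];print('tilt err',np.polyfit(q[:,2],q[:,0],1))
E
```

```text
left_top_front [470. 195.]
left_top_back [477. 202.]
left_bot_front [436. 266.]
left_bot_back [443. 273.]
right_bot_back [482. 252.]
50
[[-0.00928643  0.00067574  0.03450137]
 [-0.00109526  0.02472497  0.09181448]
 [ 0.00670504  0.03334443  0.11434076]]
tilt err [-0.04684173  0.00291911]
```

```bash
python3 - <<'E'
from plan import *
im=np.load('side.npz')['im'];O=FOC-RF@[.005,0,.0475]
a=cv2.resize(im[170:225,310:383][...,::-1],None,fx=10,fy=10,interpolation=cv2.INTER_CUBIC);a=cv2.convertScaleAbs(a,alpha=1.6)
P=lambda c:tuple(np.int32((np.array(project('side',O+RF@np.array(c)))-[309.5,169.5])*10))
for x in(.005,-.005):
    pts=np.array([P((x,y,z)) for y,z in((.03,0),(.03,.095),(-.03,.095),(-.03,0))]);cv2.polylines(a,[pts],True,(0,255,0),1)
cv2.imwrite('pics/ov.png',a)
E
```

```text
(no output)
```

View pics/ov.png

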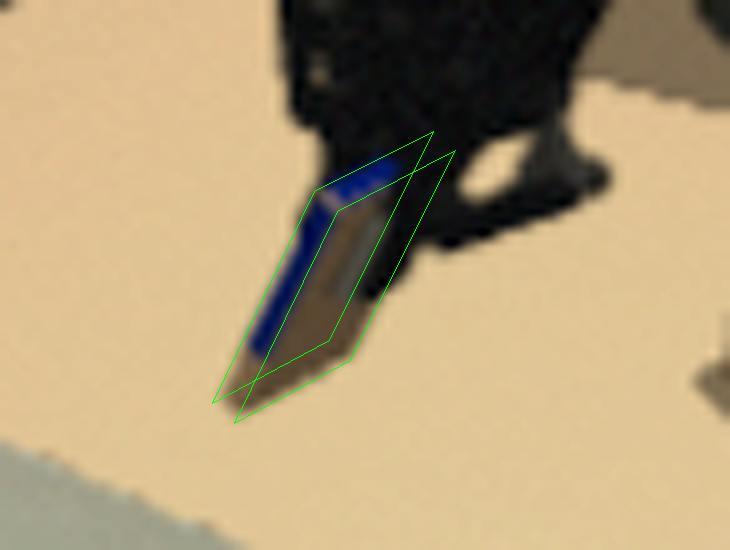

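The overlay matches the held tile to within about 1 pixel (about 3 mm): the edge runs from (325,195) to (228,400) and the tilt is right. Handing in.

```bash
python3 -c "
from workcell import r
print(r.finish_job(), r.read_state()['time_s'])"
```

```text
the job is handed in; nothing more can be done
the job is handed in; nothing more can be done
```

I handed the job in, with no verdict returned: the lever stands at about 0.99 rad (yellow mark is 0.95), the blue tile is held within about 3 mm of the focus pose, glazed face to the lens, and the other items looked undisturbed in the last images.

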